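# Snap the vial wheel onto its stand

## Task

Put the blue vial wheel on its stand: slide its white sleeve down over the upright steel rod, push it gently on past the two sprung brass balls until you feel them click out above the sleeve, then let go and leave the wheel held under the balls. The height the rod is set to differs from time to time, so feel for the click and do not force the sleeve down hard on the rubber buffer or drop it. Leave the reagent bottle, the amber jar and the beaker where they stand.

Things in the scene. Friction and masses are not known exactly. Their poses are not given: they have to be found in the camera images.
- wheel_center (a point): Centre of the vial wheel's white round sleeve, on its axis, 25 mm above the wheel's underside; z is the axis, up. The sleeve is 36 mm across and reaches 50 mm above the underside; its upper 42 mm stand free above the disc: grip it there from above. A 19 mm bore runs right through, widening to 26 mm over the lowest 5 mm and the topmost 3 mm.
- stand_foot (a point): Middle of the underside of the fixed stand, at bench height, on the axis of its upright steel rod; z up. Grey round foot 140 mm across, 14 mm high; tube 30 mm across up to 40 mm; rod 16 mm across with a 10 mm long conical tip (6 mm at its end). The rod telescopes: it is clamped at a height that differs each time and is not measured, its tip 121 to 157 mm above the bench.
- ball_a (a joint): How far the sprung brass ball on the +y side of the rod is pressed in, m: 0 = out, about 0.0025 inside the bore. Two such balls, 10 mm, opposite one another, stick out 4 mm from the rod, centres 18 mm below its tip. Pushing the sleeve over them takes about 6 to 10 N at first, then a drag of a few newtons for nearly 50 mm of travel.
- ball_b (a joint): The same for the ball on the -y side. The balls snap out again once the sleeve's top is below them; the sleeve then has about 2 mm of play down to the buffer, and is held: pulling it back takes about as much as pushing it on.
- wheel: The loose vial wheel, 0.14 to 0.28 kg, lying flat on the bench; origin on its axis at its underside. Blue round disc 130 mm across and 8 mm thick with ten dark vial places, and a white sleeve standing in the middle.
- stand: The stand with rod, balls and buffer; origin as stand_foot. The black rubber buffer disc, 44 mm across, sits round the rod, its top 70 mm below the rod's tip (52 mm below the ball centres). It is sprung: gives from 4 N, is down 3 mm at 10 N, then solid. More than 16 N between wheel and stand does damage.
- reagent: Clear glass reagent bottle with a blue cap, 60 mm across, 130 mm tall, standing on the bench; origin at the centre of its underside. Bystander.
- amber_jar: Amber glass jar with a white cap, 52 mm across, 75 mm tall, standing on the bench; origin at the centre of its underside. Bystander.
- beaker: Plain steel beaker, 66 mm across, 85 mm tall, standing on the bench; origin at the centre of its underside. Bystander.
Not all that is in view belongs to the job. There is more than one size of the wheel; the job needs the smaller. Of the things that look like the stand, the larger one is meant.

How it is judged:
On the way:
1. the sleeve is threaded over the rod (horizontal distance between wheel_center and stand_foot below 0.006 m and z of wheel_center in the frame of stand_foot below 0.142 m and angle between wheel_center's own z axis and vertical below 0.15 rad), for 0.1 s.
At the end, for the whole second after the job is handed in: The wheel is on the rod (its axis within 6 mm of the rod's, tilted less than 0.12 rad, sleeve centre less than 120 mm above the bench) with its sleeve wholly below the balls, both balls out again (pressed in less than 1 mm), released and at rest (horizontal distance between wheel_center and stand_foot below 0.006 m and z of wheel_center in the frame of stand_foot below 0.12 m and value of joint each of ball_a, ball_b below 0.001 m and angle between wheel_center's own z axis and vertical below 0.12 rad and linear speed of wheel below 0.02 m/s); the robot touches nothing.
It fails at once if the wheel was forced or dropped onto the stand (more than 16 N between them) (contact force between wheel and stand above 16 N).
It fails at once if the reagent bottle was pushed away or tipped (more than 20 mm or 0.3 rad) (distance of reagent from where it was at the start of the episode above 0.02 m or angle between reagent's own z axis and vertical above 0.3 rad).
It fails at once if the amber jar was pushed away or tipped (more than 20 mm or 0.3 rad) (distance of amber_jar from where it was at the start of the episode above 0.02 m or angle between amber_jar's own z axis and vertical above 0.3 rad).
It fails at once if the beaker was pushed away or tipped (more than 20 mm or 0.3 rad) (distance of beaker from where it was at the start of the episode above 0.02 m or angle between beaker's own z axis and vertical above 0.3 rad).
It also fails if it takes over 62 s, if anything falls off the work surface, if the arm or the gripper's body presses on something with over 40 N, if the wrist force passes 120 N, or if a joint passes its speed limit or range.

## Robot

A 6-joint arm with a two-finger parallel gripper is mounted at the origin on the work surface. World frame = base frame: x ahead of the robot, y to its left, z up, the work surface at z = 0. Lengths are in m, angles in rad, forces in N, time in s.
With the tool pointing down it reaches from about 0.325 to 1 m from the base axis. Payload 5.1 kg.
Tool frame: the origin (TCP) lies on the centre line of the jaws, within the pads' length; the fingertips stand 17 mm ahead of it and the grasp point (between the pads) lies 2 mm behind it (tip_extent is the distance from the TCP to the fingertips, in m); z points along the fingers, y is the direction in which the jaws open and shut (so a half turn about z gives the same grasp; the last joint's range is limited). The gripper opens to 85 mm and grips with 20 to 120 N. Pads are 22 mm wide; open, the fingers measure 114 mm over their backs; the gripper's body (76 mm by 85 mm) begins 54 mm behind the grasp point. The pads swing forward as they close: fully open they stand 13 mm farther back than shut.
Start: joints at [1.205, 0.124, 1.65, -0, 1.367, -0.083], TCP at [0.181, 0.624, 0.248] pointing down, gripper open.
Joint ranges: [-2.61, 2.61], [-1.02, 2.33], [0.03, 2.71], [-1.35, 4.49], [0.32, 2.68], [-2.91, 2.91]. Speed limits (rad/s): [2.57, 2.57, 3.14, 3.14, 3.14, 3.14].

## Interface

Orientations are given as a unit quaternion [x, y, z, w].
In Python, from plant import * gives the robot as it stands.
- The arm moves only by the tool arm_command, never from a script. Its argument "moves" is a list of rows, each an object of numbers: "dx", "dy", "dz": the shift along the tool's x, y, z in cm; "rx", "ry", "rz": the turn, a rotation vector about the tool's x, y, z in rad; "hand": the closure in counts, from 0 (fully open) to 255 (shut). In form: [{"dx": .., "dy": .., "dz": .., "rx": .., "ry": .., "rz": .., "hand": ..}, ...]. A call has 1 to 12 rows; each row is the pose to reach, as a shift and turn from the pose commanded when the call began, along the tool's axes at that moment; what a row does not reach only later rows make up. A row lasts 1/12 s, in which the tool goes at most 41.7 mm and 7.16 degrees, less where a joint would pass 70% of its speed; a pose out of reach is approached as far as the arm can. A call with a gripper value outside its range is refused whole. The fingers move at their own pace and stop on an object; "grip_force" is the grip in N (left out, the last holds). Time passes only in rows, so rows that repeat a pose let the fingers close. It gives the time, the measured TCP pose, the force and the opening at its end, in the units of the state.
- sense(): the state, without advancing time (a new reading comes with each control period).
- camera(name): name is "scene" or "top"; returns (picture, depth): 480x640x3 uint8, red, green, blue; 480x640 float32, m along the optical axis (not along the pixel's ray), 0 where there is no reading.
- camera_params(name): a dict with "vfov" (degrees; the focal length in pixels is half the picture's height over the tangent of half this angle, whatever the lens; pixels are square), "cx", "cy" (the principal point, pixels), "D" ([k1, k2, p1, p2, k3] as OpenCV has them; the pictures are not rectified), "eye" and "attitude" of the camera in the world. Camera axes: x right, y down, z forward; pixel columns grow to the right and rows downward; lengths in m; the calibration is good to about 2 mm. A picture is of the moment at which its call begins. camera_params takes no time and is no camera call.
- close_job(): hands the job in, once; it reports no verdict.
The state is a dict: "time": time; "joint_positions": joint angles; "qd": joint speeds; "tau": joint torques, N m; "position": TCP position; "tool_rot": TCP orientation; "ft_force": force on the tool from outside, world axes, zero at the start; "ft_torque": the same for the moment, N m; "width": opening from 0.0 (shut) to 1.0 (fully open).
Only numpy, scipy, OpenCV 4.12 (cv2) and the standard library are available. Lean on these libraries where they do the work, as an engineer would, in place of code of your own. Each camera call takes 0.05 s, during which the arm holds its last target. There are 200 camera calls.

## Working session

There is one attempt and no reset: what is moved stays moved. The work goes in short steps, Python scripts to look and compute and a tool call to move; the robot and the scene stay as the last step left them, time stands still between calls to the robot, and variables do not carry over. Pictures are saved under pics/ and viewed, about 8 in all and at most 12, crops included, and the job is handed in when it is done.

Besides the shell and the picture viewer there is one more tool, called after "Emit:" as name([rows], argument=value, ...), one row to a line, values as JSON. arm_command: Moves the arm, as the interface text tells. Its arguments: {"type":"object","properties":{"moves":{"type":"array","items":{"type":"object","properties":{"dx":{"type":"number"},"dy":{"type":"number"},"dz":{"type":"number"},"rx":{"type":"number"},"ry":{"type":"number"},"rz":{"type":"number"},"hand":{"type":"number"}}}},"grip_force":{"type":"number"}},"required":["moves"]}

```bash
mkdir -p pics; cat > h.py <<'E'
from plant import *
import numpy as np, cv2
from scipy.spatial.transform import Rotation as R
def cam(n):
    p=camera_params(n); f=240/np.tan(np.radians(p['vfov'])/2)
    K=np.array([[f,0,p['cx']],[0,f,p['cy']],[0,0,1]]); return p,K,np.array(p['D'],float)
def rot(p):
    a=np.array(p['attitude'],float)
    return R.from_quat(a).as_matrix() if a.size==4 else a.reshape(3,3)
def world(n,dep):
    p,K,D=cam(n); v,u=np.mgrid[0:480,0:640]
    q=cv2.undistortPoints(np.stack([u,v],-1).reshape(-1,1,2).astype(np.float64),K,D).reshape(480,640,2)
    c=np.dstack([q*dep[...,None],dep]); return c@rot(p).T+np.array(p['eye'])
def proj(n,X):
    p,K,D=cam(n); M=rot(p); X=(np.atleast_2d(X)-p['eye'])@M
    return cv2.projectPoints(X,np.zeros(3),np.zeros(3),K,D)[0].reshape(-1,2)
E
python3 - <<'E'
from h import *
for n in('scene','top'):
    i,d=camera(n); cv2.imwrite(f'pics/{n}0.png',i[...,::-1]); np.save(n+'0.npy',d); print(camera_params(n))
print(sense())
E
```

```text
{'vfov': 49.875485732334724, 'cx': 318.92366400736887, 'cy': 233.58802415466516, 'D': array([0.04520666, 0.        , 0.        , 0.        , 0.        ]), 'eye': array([1.51771991, 0.08135468, 0.89177444]), 'attitude': array([ 0.59627551,  0.68847969, -0.30786366, -0.27508399])}
{'vfov': 47.54374219218089, 'cx': 313.09292037348473, 'cy': 246.53823988114658, 'D': array([-0.1478754,  0.       ,  0.       ,  0.       ,  0.       ]), 'eye': array([ 0.39135863, -0.00794455,  1.16774748]), 'attitude': array([-0.65934589,  0.74409944, -0.08126853,  0.0705298 ])}
{'time': 0.1, 'joint_positions': array([ 1.20538618e+00,  1.24434372e-01,  1.65156881e+00, -1.53578363e-05,
        1.36750472e+00, -8.25973273e-02]), 'qd': array([-0.00072856, -0.00012934, -0.00230269, -0.00044544,  0.00265801,
        0.00044514]), 'tau': array([ 2.00167887e-05, -4.24931681e+01, -3.66654432e+01, -4.51750680e-05,
        3.95973766e-03,  8.97683805e-06]), 'position': array([0.18122601, 0.62366887, 0.24716094]), 'tool_rot': array([ 1.40934021e-01,  9.90018527e-01, -9.35368796e-04, -2.05390439e-04]), 'ft_force': array([-0.0457078 ,  0.37685122, -0.99194461]), 'ft_torque': array([ 0.00881646, -0.01288185, -0.00937784]), 'width': 0.994168451130765}
```

View pics/scene0.png

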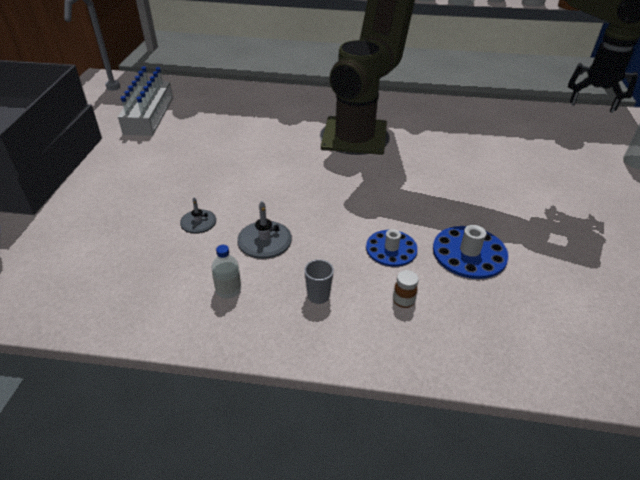

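View pics/top0.png

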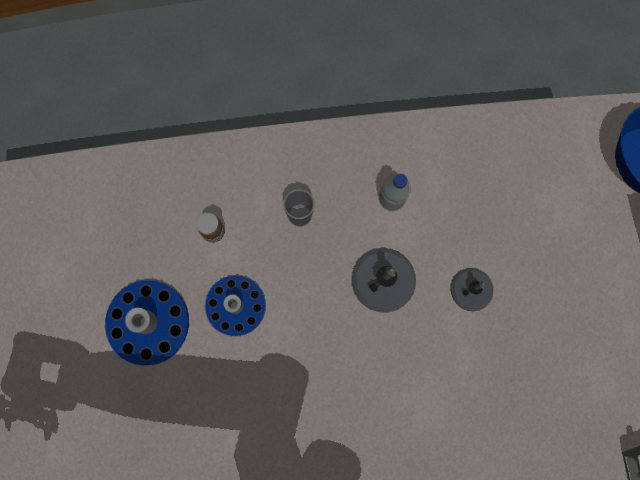

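The top view shows the small wheel at about (235,305) and the large stand at (384,279). The bigger wheel is at (147,322) and the smaller stand at (472,289). Up in the picture is +x and left is +y.

```bash
cat > m.py <<'E'
from h import *
def circ(P):
    h=cv2.convexHull(P.astype(np.float32)).reshape(-1,2)
    c,r=cv2.minEnclosingCircle(h); e=cv2.fitEllipse(h)
    return np.round(c,4),round(r,4),np.round(e[0],4),np.round(e[1],4)
if __name__=='__main__':
  for n,wc,sc in(('top',(235,305),(384,279)),('scene',(392,247),(265,239))):
    W=world(n,np.load(n+'0.npy')); v,u=np.mgrid[0:480,0:640]
    def sel(c,r,z0,z1): return W[(np.hypot(u-c[0],v-c[1])<r)&(W[...,2]>z0)&(W[...,2]<z1)]
    g=W[400:410,300:320] if n=='top' else W[300:310,100:120]
    print(n,'bench z',np.median(g[...,2]))
    a=sel(wc,38,.005,.012);print('disc',len(a),np.median(a[:,2]),circ(a[:,:2]))
    a=sel(wc,30,.044,.056);print('sleeve',len(a),np.median(a[:,2]),circ(a[:,:2]))
    a=sel(sc,40,.010,.018);print('foot',len(a),np.median(a[:,2]),circ(a[:,:2]))
    a=sel(sc,50,.08,.2);print('rod',len(a),a[:,2].max(),a[np.argsort(-a[:,2])[:12]].round(4).tolist())
    for lo,hi in((.09,.11),(.11,.13),(.13,.16)):
        b=a[(a[:,2]>lo)&(a[:,2]<hi)]; print(lo,len(b),b.mean(0) if len(b) else 0)
    for c,nm in(((209,222),'jar'),((299,204),'beaker'),((397,187),'reag')):
        if n=='top':
            b=sel(c,22,.04,.2);print(nm,b.mean(0),b[:,2].max())
E
python3 m.py
```

```text
top bench z -2.398975923867397e-05
disc 2279 0.0081821613802453 (array([0.539 , 0.1423]), 0.0789, array([0.5392, 0.1407]), array([0.1537, 0.1544]))
sleeve 181 0.04895336635678693 (array([0.5353, 0.1406]), 0.0184, array([0.5355, 0.1407]), array([0.0352, 0.0361]))
foot 2257 0.013399929673662658 (array([ 0.5523, -0.1826]), 0.0697, array([ 0.5522, -0.1831]), array([0.1356, 0.1377]))
rod 97 0.12929619846615736 [[0.5522, -0.184, 0.1293], [0.5508, -0.1821, 0.1275], [0.5547, -0.1849, 0.1259], [0.5551, -0.183, 0.1252], [0.5534, -0.1809, 0.1248], [0.5476, -0.18, 0.1245], [0.5569, -0.1855, 0.1242], [0.5498, -0.1784, 0.1242], [0.5538, -0.1791, 0.1239], [0.5572, -0.1836, 0.1238], [0.5497, -0.1805, 0.1237], [0.5519, -0.1788, 0.1237]]
0.09 24 [ 0.54844676 -0.18055327  0.1026936 ]
0.11 63 [ 0.55305021 -0.18153544  0.1187723 ]
0.13 0 0
jar [0.70202696 0.17272277 0.06813257] 0.08061834711902804
beaker [ 0.72533835 -0.02086776  0.06989208] 0.08980911957576865
reag [ 0.72434096 -0.22271483  0.09196258] 0.13421660213576736
scene bench z 0.0006122852200459716
disc 1168 0.009130042392144821 (array([0.5264, 0.1344]), 0.1407, array([0.5267, 0.1418]), array([0.1738, 0.2757]))
sleeve 127 0.05020751286074154 (array([0.5395, 0.1413]), 0.0205, array([0.5393, 0.1413]), array([0.0381, 0.039 ]))
foot 1116 0.014719876727469272 (array([ 0.5581, -0.1834]), 0.0702, array([ 0.5587, -0.1837]), array([0.1349, 0.1384]))
rod 486 0.13451569340350022 [[0.7416, -0.2272, 0.1345], [0.7294, -0.2329, 0.1343], [0.7327, -0.2365, 0.1338], [0.7356, -0.2356, 0.1337], [0.7399, -0.2256, 0.1332], [0.7315, -0.2347, 0.133], [0.7498, -0.2294, 0.133], [0.7312, -0.2326, 0.133], [0.7452, -0.2198, 0.133], [0.7458, -0.224, 0.133], [0.736, -0.2224, 0.1329], [0.7434, -0.2291, 0.1329]]
0.09 178 [ 0.70460074 -0.21011863  0.09932289]
0.11 127 [ 0.67483801 -0.21011756  0.12092649]
0.13 73 [ 0.73761157 -0.22912112  0.13167826]
```

Emit:
arm_command([
  {"dx": -16, "dy": -12, "dz": 0, "rz": -0.1, "hand": 0},
  {"dx": -47.7, "dy": -36.4, "dz": 5, "rz": -0.283, "hand": 0},
  {"dx": -47.7, "dy": -36.4, "dz": 5, "rz": -0.283, "hand": 0},
  {"dx": -47.7, "dy": -36.4, "dz": 5, "rz": -0.283, "hand": 0},
  {"dx": -47.7, "dy": -36.4, "dz": 5, "rz": -0.283, "hand": 0},
  {"dx": -47.7, "dy": -36.4, "dz": 5, "rz": -0.283, "hand": 0},
  {"dx": -47.7, "dy": -36.4, "dz": 5, "rz": -0.283, "hand": 0},
  {"dx": -47.7, "dy": -36.4, "dz": 5, "rz": -0.283, "hand": 0},
  {"dx": -47.7, "dy": -36.4, "dz": 5, "rz": -0.283, "hand": 0},
  {"dx": -47.7, "dy": -36.4, "dz": 5, "rz": -0.283, "hand": 0},
  {"dx": -47.7, "dy": -36.4, "dz": 5, "rz": -0.283, "hand": 0},
  {"dx": -47.7, "dy": -36.4, "dz": 5, "rz": -0.283, "hand": 0},
])

```text
$.moves[0]: bad value
```

Emit:
arm_command([
  {"dx": -16, "dy": -12, "dz": 0, "rx": 0, "ry": 0, "rz": -0.1, "hand": 0},
  {"dx": -47.7, "dy": -36.4, "dz": 5, "rx": 0, "ry": 0, "rz": -0.283, "hand": 0},
  {"dx": -47.7, "dy": -36.4, "dz": 5, "rx": 0, "ry": 0, "rz": -0.283, "hand": 0},
  {"dx": -47.7, "dy": -36.4, "dz": 5, "rx": 0, "ry": 0, "rz": -0.283, "hand": 0},
  {"dx": -47.7, "dy": -36.4, "dz": 5, "rx": 0, "ry": 0, "rz": -0.283, "hand": 0},
  {"dx": -47.7, "dy": -36.4, "dz": 5, "rx": 0, "ry": 0, "rz": -0.283, "hand": 0},
  {"dx": -47.7, "dy": -36.4, "dz": 5, "rx": 0, "ry": 0, "rz": -0.283, "hand": 0},
  {"dx": -47.7, "dy": -36.4, "dz": 5, "rx": 0, "ry": 0, "rz": -0.283, "hand": 0},
  {"dx": -47.7, "dy": -36.4, "dz": 5, "rx": 0, "ry": 0, "rz": -0.283, "hand": 0},
  {"dx": -47.7, "dy": -36.4, "dz": 5, "rx": 0, "ry": 0, "rz": -0.283, "hand": 0},
  {"dx": -47.7, "dy": -36.4, "dz": 5, "rx": 0, "ry": 0, "rz": -0.283, "hand": 0},
  {"dx": -47.7, "dy": -36.4, "dz": 5, "rx": 0, "ry": 0, "rz": -0.283, "hand": 0},
])

```text
time: 1.1
position: [0.4777, 0.2219, 0.207]
tool_rot: [-0.0, 1.0, -0.0, -0.0]
ft_force: [1.3, 1.5, -0.7]
width: 1.001
```

Emit:
arm_command([
  {"dx": -5.5, "dy": -7.3, "dz": 9, "rx": 0, "ry": 0, "rz": 0, "hand": 60},
  {"dx": -5.5, "dy": -7.3, "dz": 9, "rx": 0, "ry": 0, "rz": 0, "hand": 60},
  {"dx": -5.5, "dy": -7.3, "dz": 9, "rx": 0, "ry": 0, "rz": 0, "hand": 60},
  {"dx": -5.5, "dy": -7.3, "dz": 9, "rx": 0, "ry": 0, "rz": 0, "hand": 60},
  {"dx": -5.5, "dy": -7.3, "dz": 9, "rx": 0, "ry": 0, "rz": 0, "hand": 60},
  {"dx": -5.5, "dy": -7.3, "dz": 9, "rx": 0, "ry": 0, "rz": 0, "hand": 60},
])

```text
time: 1.6
position: [0.5321, 0.1509, 0.1175]
tool_rot: [0.0, 1.0, 0.0, -0.0]
ft_force: [-0.4, 0.4, 0.2]
width: 0.763
```

```bash
python3 - <<'E'
from h import *
s=sense();print(s['position'],s['tool_rot'],s['width'],s['ft_force'])
t=np.array(s['position'])+[0,0,-.017]
i,d=camera('scene');j,e=camera('top')
a=i[120:320,300:520,::-1];b=j[180:380,120:340,::-1]
for n in('scene','top'):print(n,proj(n,[t,[.537,.141,.05]]).round(1).tolist())
cv2.imwrite('pics/p3.png',np.hstack([cv2.resize(a,(396,360),interpolation=2),cv2.resize(b,(396,360),interpolation=2)]))
E
```

```text
[0.53210177 0.15093185 0.11747252] [ 1.58483958e-04  9.99999928e-01  1.39747196e-04 -3.13929497e-04] 0.7632423306023429 [-0.40940378  0.39592726  0.17737696]
scene [[399.7, 216.9], [393.2, 233.5]]
top [[223.3, 302.6], [231.7, 302.5]]
```

View pics/p3.png

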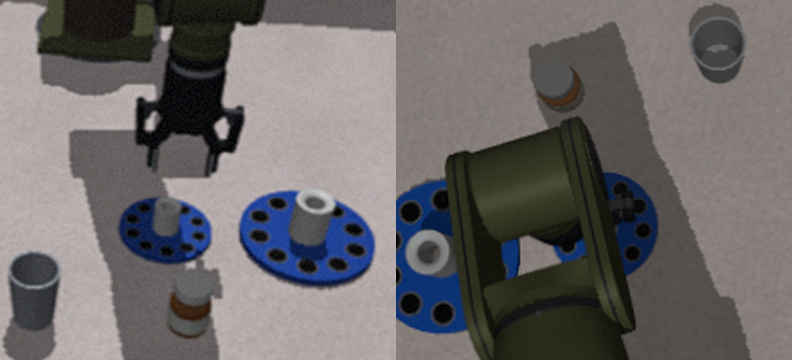

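The fingers are above the sleeve at about (393,240) in the scene view, and the tips project where expected. I'll descend around it.

Emit:
arm_command([
  {"dx": -0.55, "dy": -1.0, "dz": 0, "rx": 0, "ry": 0, "rz": 0, "hand": 60},
  {"dx": -0.55, "dy": -1.0, "dz": 2, "rx": 0, "ry": 0, "rz": 0, "hand": 60},
  {"dx": -0.55, "dy": -1.0, "dz": 4.5, "rx": 0, "ry": 0, "rz": 0, "hand": 60},
  {"dx": -0.55, "dy": -1.0, "dz": 6.5, "rx": 0, "ry": 0, "rz": 0, "hand": 60},
  {"dx": -0.55, "dy": -1.0, "dz": 8, "rx": 0, "ry": 0, "rz": 0, "hand": 60},
  {"dx": -0.55, "dy": -1.0, "dz": 8.4, "rx": 0, "ry": 0, "rz": 0, "hand": 60},
  {"dx": -0.55, "dy": -1.0, "dz": 8.4, "rx": 0, "ry": 0, "rz": 0, "hand": 60},
  {"dx": -0.55, "dy": -1.0, "dz": 8.4, "rx": 0, "ry": 0, "rz": 0, "hand": 60},
  {"dx": -0.55, "dy": -1.0, "dz": 8.4, "rx": 0, "ry": 0, "rz": 0, "hand": 60},
])

```text
time: 2.45
position: [0.5391, 0.1411, 0.0354]
tool_rot: [-0.0, 1.0, 0.0, 0.002]
ft_force: [-0.1, 0.6, 0.3]
width: 0.764
```

Emit:
arm_command([
  {"dx": 0, "dy": 0, "dz": 0, "rx": 0, "ry": 0, "rz": 0, "hand": 100},
  {"dx": 0, "dy": 0, "dz": 0, "rx": 0, "ry": 0, "rz": 0, "hand": 120},
  {"dx": 0, "dy": 0, "dz": 0, "rx": 0, "ry": 0, "rz": 0, "hand": 140},
  {"dx": 0, "dy": 0, "dz": 0, "rx": 0, "ry": 0, "rz": 0, "hand": 160},
  {"dx": 0, "dy": 0, "dz": 0, "rx": 0, "ry": 0, "rz": 0, "hand": 255},
  {"dx": 0, "dy": 0, "dz": 0, "rx": 0, "ry": 0, "rz": 0, "hand": 255},
  {"dx": 0, "dy": 0, "dz": 0, "rx": 0, "ry": 0, "rz": 0, "hand": 255},
  {"dx": 0, "dy": 0, "dz": 0, "rx": 0, "ry": 0, "rz": 0, "hand": 255},
], grip_force=40)

```text
time: 3.12
position: [0.5384, 0.1409, 0.0344]
tool_rot: [-0.0, 1.0, 0.0, 0.001]
ft_force: [-0.4, -0.1, 5.2]
width: 0.413
```

Emit:
arm_command([
  {"dx": 0, "dy": 0, "dz": -0.5, "rx": 0, "ry": 0, "rz": 0, "hand": 255},
  {"dx": 0, "dy": 0, "dz": -2, "rx": 0, "ry": 0, "rz": 0, "hand": 255},
  {"dx": 0, "dy": 0, "dz": -4, "rx": 0, "ry": 0, "rz": 0, "hand": 255},
  {"dx": 0, "dy": 0, "dz": -6, "rx": 0, "ry": 0, "rz": 0, "hand": 255},
  {"dx": 0, "dy": 0, "dz": -8, "rx": 0, "ry": 0, "rz": 0, "hand": 255},
  {"dx": 0, "dy": 0, "dz": -10, "rx": 0, "ry": 0, "rz": 0, "hand": 255},
  {"dx": 0, "dy": 0, "dz": -12, "rx": 0, "ry": 0, "rz": 0, "hand": 255},
  {"dx": 0, "dy": 0, "dz": -14, "rx": 0, "ry": 0, "rz": 0, "hand": 255},
  {"dx": 0, "dy": 0, "dz": -16, "rx": 0, "ry": 0, "rz": 0, "hand": 255},
  {"dx": 0, "dy": 0, "dz": -17, "rx": 0, "ry": 0, "rz": 0, "hand": 255},
  {"dx": 0, "dy": 0, "dz": -17, "rx": 0, "ry": 0, "rz": 0, "hand": 255},
], grip_force=60)

```text
time: 4.03
position: [0.5389, 0.141, 0.206]
tool_rot: [-0.0, 1.0, 0.0, 0.002]
ft_force: [0.2, 0.4, -1.6]
width: 0.41
```

Emit:
arm_command([
  {"dx": 0, "dy": -1, "dz": 0, "rx": 0, "ry": 0, "rz": 0, "hand": 255},
  {"dx": -0.2, "dy": -3, "dz": 0, "rx": 0, "ry": 0, "rz": 0, "hand": 255},
  {"dx": -0.4, "dy": -5.5, "dz": 0, "rx": 0, "ry": 0, "rz": 0, "hand": 255},
  {"dx": -0.6, "dy": -8, "dz": 0, "rx": 0, "ry": 0, "rz": 0, "hand": 255},
  {"dx": -0.7, "dy": -10.5, "dz": 0, "rx": 0, "ry": 0, "rz": 0, "hand": 255},
  {"dx": -0.8, "dy": -13, "dz": 0, "rx": 0, "ry": 0, "rz": 0, "hand": 255},
  {"dx": -1, "dy": -15.5, "dz": 0, "rx": 0, "ry": 0, "rz": 0, "hand": 255},
  {"dx": -1.2, "dy": -18, "dz": 0, "rx": 0, "ry": 0, "rz": 0, "hand": 255},
  {"dx": -1.4, "dy": -20, "dz": 0, "rx": 0, "ry": 0, "rz": 0, "hand": 255},
  {"dx": -1.6, "dy": -21, "dz": 0, "rx": 0, "ry": 0, "rz": 0, "hand": 255},
  {"dx": -1.7, "dy": -22, "dz": 0, "rx": 0, "ry": 0, "rz": 0, "hand": 255},
  {"dx": -1.7, "dy": -22, "dz": 0, "rx": 0, "ry": 0, "rz": 0, "hand": 255},
])

```text
time: 5.03
position: [0.5542, -0.0805, 0.2021]
tool_rot: [0.001, 1.0, 0.0, -0.001]
ft_force: [-0.7, -0.2, -0.8]
width: 0.407
```

Emit:
arm_command([
  {"dx": 0, "dy": 0, "dz": 0, "rx": 0, "ry": 0, "rz": 0, "hand": 255},
  {"dx": 0, "dy": 0, "dz": 0, "rx": 0, "ry": 0, "rz": 0, "hand": 255},
  {"dx": 0, "dy": 0, "dz": 0, "rx": 0, "ry": 0, "rz": 0, "hand": 255},
])

```text
time: 5.28
position: [0.5547, -0.0783, 0.2034]
tool_rot: [-0.001, 1.0, 0.0, -0.0]
ft_force: [0.3, 0.3, -1.8]
width: 0.407
```

```bash
python3 - <<'E'
from h import *
s=sense();print(s['position'],s['width'],s['ft_force'])
P=np.array(s['position'])
i,d=camera('scene');j,e=camera('top');np.save('scene1.npy',d);np.save('top1.npy',e)
np.save('scene1i.npy',i);np.save('top1i.npy',j)
a=i[100:320,180:440,::-1];b=j[180:400,240:500,::-1]
for n in('scene','top'):print(n,proj(n,[P+[0,0,-.034],P+[0,0,-.009],P+[0,0,.016]]).round(1).tolist())
cv2.imwrite('pics/p4.png',np.hstack([cv2.resize(a,(400,340),interpolation=2),cv2.resize(b,(400,340),interpolation=2)]))
E
```

```text
[ 0.55467844 -0.07825576  0.20335043] 0.40747345181270006 [ 0.30816464  0.29814776 -1.80234714]
scene [[304.4, 190.8], [304.3, 182.1], [304.3, 173.1]]
top [[338.9, 271.8], [339.5, 269.5], [340.2, 267.1]]
```

View pics/p4.png

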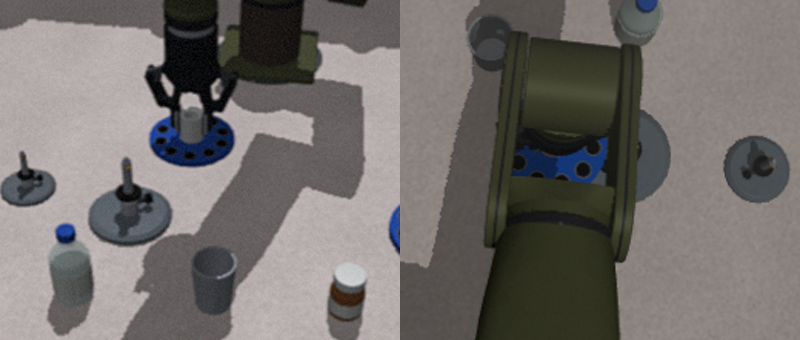

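```bash
cat > fit.py <<'E'
from h import *
from scipy.optimize import least_squares
hsv=lambda i:cv2.cvtColor(i,cv2.COLOR_RGB2HSV)
th=np.linspace(0,2*np.pi,72)
def ell(n,x,y,z,r):
    return cv2.fitEllipse(proj(n,np.c_[x+r*np.cos(th),y+r*np.sin(th),0*th+z]).astype(np.float32))
def fitc(n,hull,z,r,x0):
    m=cv2.fitEllipse(hull)
    f=lambda p:np.array(ell(n,*p,z,r)[0])-m[0]
    s=least_squares(f,x0,diff_step=1e-4); return s.x.round(4),np.round(m,1).tolist() if 0 else m[1],ell(n,*s.x,z,r)[1]
def hullof(m,c):
    m=cv2.morphologyEx(m.astype(np.uint8),cv2.MORPH_OPEN,np.ones((2,2)))
    k,l=cv2.connectedComponents(m); ids=[l[q] for q in c]
    ys,xs=np.where(np.isin(l,ids)&(l>0)); return cv2.convexHull(np.c_[xs,ys].astype(np.float32)).reshape(-1,2)
if __name__=='__main__':
    n='scene';i=np.load('scene1i.npy');h=hsv(i);W=world(n,np.load('scene1.npy'));P=sense()['position']
    v,u=np.mgrid[0:480,0:640]
    blue=(h[...,0]>105)&(h[...,0]<130)&(h[...,1]>150)&(np.hypot(u-304,v-188)<40)&(W[...,2]>.13)
    ys,xs=np.where(blue);H=cv2.convexHull(np.c_[xs,ys].astype(np.float32)).reshape(-1,2)
    print('disc z',np.median(W[blue][:,2]),len(xs)); 
    print('disc top',fitc(n,H,P[2]-.034+.006,.065,P[:2]),P)
    m=(np.hypot(u-265,v-239)<40)&(W[...,2]>.006)&(W[...,2]<.02)
    ys,xs=np.where(m);H=cv2.convexHull(np.c_[xs,ys].astype(np.float32)).reshape(-1,2)
    print('foot',fitc(n,H,.012,.07,[.555,-.183]))
    a=(np.hypot(u-263,v-210)<22)&(W[...,2]>.06)&(W[...,0]<.62)
    for r in range(196,232,2):
        x=np.where(a[r])[0]
        if len(x):print(r,x.min(),x.max(),W[r,x].mean(0).round(4))
    for z in(.13,.12,.11,.1,.09):print(z,proj(n,[[.5585,-.1837,z],[.5545,-.183,z]]).round(1).tolist())
E
python3 fit.py
```

```text
disc z 0.1781194590809338 842
disc top (array([ 0.5109, -0.0859]), (58.35675048828125, 60.54958724975586), (31.386674880981445, 54.25423812866211)) [ 0.55476873 -0.07836316  0.2035539 ]
foot (array([ 0.5486, -0.1855]), (55.553863525390625, 79.37816619873047), (35.90359878540039, 54.83949279785156))
196 278 279 [ 0.5906 -0.1326  0.1747]
198 279 281 [ 0.5982 -0.1276  0.1753]
200 281 282 [ 0.6019 -0.1235  0.1729]
202 260 283 [ 0.5663 -0.1704  0.1343]
204 258 264 [ 0.558  -0.1844  0.1202]
206 259 264 [ 0.5598 -0.1831  0.1156]
208 259 264 [ 0.5628 -0.1826  0.1118]
210 259 264 [ 0.563  -0.183   0.1057]
212 259 265 [ 0.5598 -0.183   0.0969]
214 259 265 [ 0.5592 -0.1835  0.0901]
216 259 265 [ 0.5609 -0.1835  0.0851]
218 260 265 [ 0.5621 -0.1823  0.0799]
220 260 266 [ 0.5588 -0.1823  0.0708]
222 260 265 [ 0.5611 -0.1834  0.066 ]
224 261 263 [ 0.5637 -0.1843  0.0616]
226 258 258 [ 0.5725 -0.1925  0.0614]
0.13 [[261.0, 200.9], [261.6, 200.0]]
0.12 [[261.2, 204.2], [261.9, 203.2]]
0.11 [[261.5, 207.5], [262.1, 206.5]]
0.1 [[261.8, 210.7], [262.4, 209.7]]
0.09 [[262.0, 213.8], [262.6, 212.9]]
```

```bash
cat > f2.py <<'E'
from fit import *
def circfit(pts,r):
    c0=pts.mean(0)
    h=cv2.convexHull(pts.astype(np.float32)).reshape(-1,2)
    # resample hull densely
    q=np.concatenate([np.linspace(h[k],h[(k+1)%len(h)],8,endpoint=False) for k in range(len(h))])
    s=least_squares(lambda p:np.hypot(*(q-p[:2]).T)-p[2],[*c0,r],loss='soft_l1',f_scale=.001)
    return s.x.round(4)
v,u=np.mgrid[0:480,0:640]
def meas(n,i,W,zw,cw):
    h=hsv(i); blue=(h[...,0]>105)&(h[...,0]<130)&(h[...,1]>120)
    b=blue&(abs(W[...,2]-zw)<.012)&(np.hypot(W[...,0]-cw[0],W[...,1]-cw[1])<.085)
    print(n,'disc',b.sum(),np.median(W[b][:,2]).round(4),circfit(W[b][:,:2],.065))
    f=(abs(W[...,2]-.014)<.005)&(np.hypot(W[...,0]-.555,W[...,1]+.183)<.08)&(h[...,1]<90)
    f=cv2.morphologyEx(f.astype(np.uint8),cv2.MORPH_OPEN,np.ones((3,3)))>0
    print(n,'foot',f.sum(),circfit(W[f][:,:2],.07))
if __name__=='__main__':
    for n in('scene','top'):
        W=world(n,np.load(n+'0.npy'));i=cv2.imread(f'pics/{n}0.png')[...,::-1].copy();meas(n,i,W,.008,(.5375,.141))
    P=sense()['position'];n='scene'
    meas(n,np.load('scene1i.npy'),world(n,np.load('scene1.npy')),P[2]-.026,P[:2]);print(P)
E
python3 f2.py
```

```text
scene disc 934 0.0092 [0.5407 0.1403 0.0645]
scene foot 1147 [ 0.5573 -0.1845  0.0678]
top disc 1844 0.0079 [0.5363 0.1406 0.0642]
top foot 2181 [ 0.5535 -0.1831  0.0648]
scene disc 876 0.178 [ 0.5579 -0.0785  0.0635]
scene foot 1128 [ 0.5568 -0.1837  0.0677]
[ 0.55476873 -0.07836316  0.2035539 ]
```

The scene view shows the wheel held level, with the disc at about (305,190) and the rod tip at about (261,203). Both cameras put the rod axis near (0.555, -0.1835), so I'll move over it.

Emit:
arm_command([
  {"dx": 0, "dy": -1, "dz": 0, "rx": 0, "ry": 0, "rz": 0, "hand": 255},
  {"dx": 0, "dy": -3, "dz": 0, "rx": 0, "ry": 0, "rz": 0, "hand": 255},
  {"dx": 0, "dy": -5, "dz": 0, "rx": 0, "ry": 0, "rz": 0, "hand": 255},
  {"dx": 0, "dy": -7, "dz": 0, "rx": 0, "ry": 0, "rz": 0, "hand": 255},
  {"dx": 0, "dy": -8.5, "dz": 0, "rx": 0, "ry": 0, "rz": 0, "hand": 255},
  {"dx": 0, "dy": -9.5, "dz": 0, "rx": 0, "ry": 0, "rz": 0, "hand": 255},
  {"dx": 0, "dy": -10.2, "dz": 0, "rx": 0, "ry": 0, "rz": 0, "hand": 255},
  {"dx": 0, "dy": -10.5, "dz": 0, "rx": 0, "ry": 0, "rz": 0, "hand": 255},
  {"dx": 0, "dy": -10.5, "dz": 1, "rx": 0, "ry": 0, "rz": 0, "hand": 255},
  {"dx": 0, "dy": -10.5, "dz": 2, "rx": 0, "ry": 0, "rz": 0, "hand": 255},
  {"dx": 0, "dy": -10.5, "dz": 2.5, "rx": 0, "ry": 0, "rz": 0, "hand": 255},
  {"dx": 0, "dy": -10.5, "dz": 2.5, "rx": 0, "ry": 0, "rz": 0, "hand": 255},
])

```text
time: 6.38
position: [0.5534, -0.1829, 0.1754]
tool_rot: [-0.001, 1.0, 0.001, -0.002]
ft_force: [-0.5, 0.3, -2.6]
width: 0.407
```

```bash
python3 - <<'E'
from f2 import *
s=sense();P=s['position'];print(P,s['ft_force'],s['tool_rot'])
i,d=camera('scene');meas('scene',i,world('scene',d),P[2]-.026,P[:2])
cv2.imwrite('pics/p5.png',cv2.resize(i[150:270,200:340,::-1],(700,600),interpolation=2))
E
```

```text
[ 0.55336406 -0.1828992   0.17541233] [-0.54993323  0.29198574 -2.55300793] [-5.43787266e-04  9.99996703e-01  1.06927860e-03 -2.27028387e-03]
scene disc 867 0.15 [ 0.5564 -0.1825  0.0636]
scene foot 1110 [ 0.5567 -0.184   0.0673]
```

View pics/p5.png

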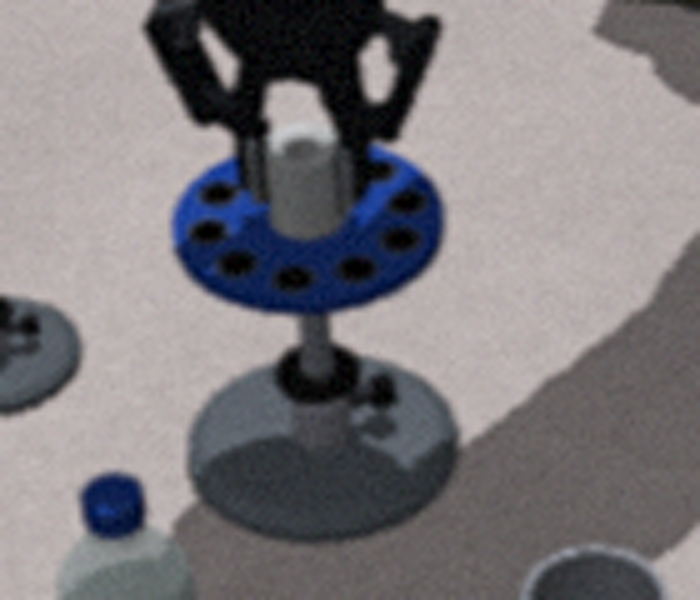

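The wheel sits over the rod, with the sleeve at about (308,190) in the crop and the rod emerging at (316,330). I'll move y by -1 mm and start down.

Emit:
arm_command([
  {"dx": 0, "dy": -0.1, "dz": 0.2, "rx": 0, "ry": 0, "rz": 0, "hand": 255},
  {"dx": 0, "dy": -0.1, "dz": 0.4, "rx": 0, "ry": 0, "rz": 0, "hand": 255},
  {"dx": 0, "dy": -0.1, "dz": 0.6, "rx": 0, "ry": 0, "rz": 0, "hand": 255},
  {"dx": 0, "dy": -0.1, "dz": 0.8, "rx": 0, "ry": 0, "rz": 0, "hand": 255},
  {"dx": 0, "dy": -0.1, "dz": 1.0, "rx": 0, "ry": 0, "rz": 0, "hand": 255},
  {"dx": 0, "dy": -0.1, "dz": 1.2, "rx": 0, "ry": 0, "rz": 0, "hand": 255},
  {"dx": 0, "dy": -0.1, "dz": 1.4, "rx": 0, "ry": 0, "rz": 0, "hand": 255},
  {"dx": 0, "dy": -0.1, "dz": 1.4, "rx": 0, "ry": 0, "rz": 0, "hand": 255},
])

```text
time: 7.1
position: [0.5545, -0.1851, 0.1639]
tool_rot: [-0.0, 1.0, 0.0, -0.0]
ft_force: [-0.7, -0.4, -1.1]
width: 0.409
```

Emit:
arm_command([
  {"dx": 0, "dy": 0, "dz": 0.1, "rx": 0, "ry": 0, "rz": 0, "hand": 255},
  {"dx": 0, "dy": 0, "dz": 0.2, "rx": 0, "ry": 0, "rz": 0, "hand": 255},
  {"dx": 0, "dy": 0, "dz": 0.3, "rx": 0, "ry": 0, "rz": 0, "hand": 255},
  {"dx": 0, "dy": 0, "dz": 0.4, "rx": 0, "ry": 0, "rz": 0, "hand": 255},
  {"dx": 0, "dy": 0, "dz": 0.5, "rx": 0, "ry": 0, "rz": 0, "hand": 255},
  {"dx": 0, "dy": 0, "dz": 0.6, "rx": 0, "ry": 0, "rz": 0, "hand": 255},
  {"dx": 0, "dy": 0, "dz": 0.7, "rx": 0, "ry": 0, "rz": 0, "hand": 255},
  {"dx": 0, "dy": 0, "dz": 0.7, "rx": 0, "ry": 0, "rz": 0, "hand": 255},
])

```text
time: 7.77
position: [0.5546, -0.1851, 0.1572]
tool_rot: [-0.0, 1.0, 0.0, -0.0]
ft_force: [0.1, -0.6, -1.4]
width: 0.408
```

Emit:
arm_command([
  {"dx": 0, "dy": 0.1, "dz": 0.1, "rx": 0, "ry": 0, "rz": 0, "hand": 255},
  {"dx": 0, "dy": 0.1, "dz": 0.2, "rx": 0, "ry": 0, "rz": 0, "hand": 255},
  {"dx": 0, "dy": 0.1, "dz": 0.3, "rx": 0, "ry": 0, "rz": 0, "hand": 255},
  {"dx": 0, "dy": 0.1, "dz": 0.4, "rx": 0, "ry": 0, "rz": 0, "hand": 255},
  {"dx": 0, "dy": 0.1, "dz": 0.5, "rx": 0, "ry": 0, "rz": 0, "hand": 255},
  {"dx": 0, "dy": 0.1, "dz": 0.6, "rx": 0, "ry": 0, "rz": 0, "hand": 255},
  {"dx": 0, "dy": 0.1, "dz": 0.6, "rx": 0, "ry": 0, "rz": 0, "hand": 255},
])

```text
time: 8.35
position: [0.5546, -0.1841, 0.1511]
tool_rot: [-0.0, 1.0, 0.0, -0.0]
ft_force: [0.7, -0.6, -2.1]
width: 0.412
```

Emit:
arm_command([
  {"dx": 0, "dy": 0, "dz": 0.1, "rx": 0, "ry": 0, "rz": 0, "hand": 255},
  {"dx": 0, "dy": 0, "dz": 0.2, "rx": 0, "ry": 0, "rz": 0, "hand": 255},
  {"dx": 0, "dy": 0, "dz": 0.3, "rx": 0, "ry": 0, "rz": 0, "hand": 255},
  {"dx": 0, "dy": 0, "dz": 0.4, "rx": 0, "ry": 0, "rz": 0, "hand": 255},
  {"dx": 0, "dy": 0, "dz": 0.4, "rx": 0, "ry": 0, "rz": 0, "hand": 255},
])

```text
time: 8.77
position: [0.5546, -0.1841, 0.1472]
tool_rot: [-0.0, 1.0, 0.0, -0.0]
ft_force: [0.6, 1.1, -2.1]
width: 0.409
```

Emit:
arm_command([
  {"dx": 0, "dy": 0, "dz": 0.1, "rx": 0, "ry": 0, "rz": 0, "hand": 255},
  {"dx": 0, "dy": 0, "dz": 0.2, "rx": 0, "ry": 0, "rz": 0, "hand": 255},
  {"dx": 0, "dy": 0, "dz": 0.3, "rx": 0, "ry": 0, "rz": 0, "hand": 255},
  {"dx": 0, "dy": 0, "dz": 0.4, "rx": 0, "ry": 0, "rz": 0, "hand": 255},
  {"dx": 0, "dy": 0, "dz": 0.4, "rx": 0, "ry": 0, "rz": 0, "hand": 255},
])

```text
time: 9.18
position: [0.5547, -0.1841, 0.1432]
tool_rot: [-0.0, 1.0, 0.0, -0.0]
ft_force: [0.8, 0.5, -2.2]
width: 0.412
```

Emit:
arm_command([
  {"dx": 0, "dy": 0, "dz": 0.1, "rx": 0, "ry": 0, "rz": 0, "hand": 255},
  {"dx": 0, "dy": 0, "dz": 0.2, "rx": 0, "ry": 0, "rz": 0, "hand": 255},
  {"dx": 0, "dy": 0, "dz": 0.3, "rx": 0, "ry": 0, "rz": 0, "hand": 255},
  {"dx": 0, "dy": 0, "dz": 0.3, "rx": 0, "ry": 0, "rz": 0, "hand": 255},
])

```text
time: 9.52
position: [0.5553, -0.1843, 0.1415]
tool_rot: [-0.0, 1.0, -0.0, 0.001]
ft_force: [-0.8, 1.3, 3.4]
width: 0.41
```

Emit:
arm_command([
  {"dx": 0, "dy": 0, "dz": 0.1, "rx": 0, "ry": 0, "rz": 0, "hand": 255},
  {"dx": 0, "dy": 0, "dz": 0.2, "rx": 0, "ry": 0, "rz": 0, "hand": 255},
  {"dx": 0, "dy": 0, "dz": 0.2, "rx": 0, "ry": 0, "rz": 0, "hand": 255},
])

```text
time: 9.77
position: [0.5554, -0.1845, 0.1394]
tool_rot: [-0.0, 1.0, -0.001, 0.001]
ft_force: [1.1, -0.3, 2.9]
width: 0.412
```

Contact at z=0.142 puts the balls at about 0.1075, so the tip is at about 0.1255, which matches vision. On that basis the buffer should be reached at TCP z of about 0.0895 and the click just above that. I'll continue gently.

Emit:
arm_command([
  {"dx": 0, "dy": 0, "dz": 0.1, "rx": 0, "ry": 0, "rz": 0, "hand": 255},
  {"dx": 0, "dy": 0, "dz": 0.2, "rx": 0, "ry": 0, "rz": 0, "hand": 255},
  {"dx": 0, "dy": 0, "dz": 0.2, "rx": 0, "ry": 0, "rz": 0, "hand": 255},
])

```text
time: 10.02
position: [0.5548, -0.1844, 0.1361]
tool_rot: [-0.0, 1.0, -0.0, 0.0]
ft_force: [1.8, -1.0, 1.6]
width: 0.409
```

Emit:
arm_command([
  {"dx": 0, "dy": 0, "dz": 0.1, "rx": 0, "ry": 0, "rz": 0, "hand": 255},
  {"dx": 0, "dy": 0, "dz": 0.2, "rx": 0, "ry": 0, "rz": 0, "hand": 255},
  {"dx": 0, "dy": 0, "dz": 0.3, "rx": 0, "ry": 0, "rz": 0, "hand": 255},
  {"dx": 0, "dy": 0, "dz": 0.4, "rx": 0, "ry": 0, "rz": 0, "hand": 255},
  {"dx": 0, "dy": 0, "dz": 0.4, "rx": 0, "ry": 0, "rz": 0, "hand": 255},
])

```text
time: 10.43
position: [0.5544, -0.184, 0.1316]
tool_rot: [-0.0, 1.0, 0.0, -0.001]
ft_force: [2.9, 0.2, -1.6]
width: 0.411
```

Emit:
arm_command([
  {"dx": 0, "dy": 0, "dz": 0.1, "rx": 0, "ry": 0, "rz": 0, "hand": 255},
  {"dx": 0, "dy": 0, "dz": 0.2, "rx": 0, "ry": 0, "rz": 0, "hand": 255},
  {"dx": 0, "dy": 0, "dz": 0.3, "rx": 0, "ry": 0, "rz": 0, "hand": 255},
  {"dx": 0, "dy": 0, "dz": 0.4, "rx": 0, "ry": 0, "rz": 0, "hand": 255},
  {"dx": 0, "dy": 0, "dz": 0.5, "rx": 0, "ry": 0, "rz": 0, "hand": 255},
  {"dx": 0, "dy": 0, "dz": 0.6, "rx": 0, "ry": 0, "rz": 0, "hand": 255},
])

```text
time: 10.93
position: [0.5548, -0.1842, 0.1264]
tool_rot: [-0.0, 1.0, -0.0, 0.0]
ft_force: [0.5, 0.3, 2.6]
width: 0.412
```

Emit:
arm_command([
  {"dx": 0, "dy": 0, "dz": 0.1, "rx": 0, "ry": 0, "rz": 0, "hand": 255},
  {"dx": 0, "dy": 0, "dz": 0.2, "rx": 0, "ry": 0, "rz": 0, "hand": 255},
  {"dx": 0, "dy": 0, "dz": 0.3, "rx": 0, "ry": 0, "rz": 0, "hand": 255},
  {"dx": 0, "dy": 0, "dz": 0.4, "rx": 0, "ry": 0, "rz": 0, "hand": 255},
  {"dx": 0, "dy": 0, "dz": 0.5, "rx": 0, "ry": 0, "rz": 0, "hand": 255},
  {"dx": 0, "dy": 0, "dz": 0.6, "rx": 0, "ry": 0, "rz": 0, "hand": 255},
  {"dx": 0, "dy": 0, "dz": 0.7, "rx": 0, "ry": 0, "rz": 0, "hand": 255},
  {"dx": 0, "dy": 0, "dz": 0.8, "rx": 0, "ry": 0, "rz": 0, "hand": 255},
])

```text
time: 11.6
position: [0.5548, -0.1842, 0.1184]
tool_rot: [-0.0, 1.0, 0.0, 0.0]
ft_force: [0.8, 0.3, 1.4]
width: 0.407
```

Emit:
arm_command([
  {"dx": 0, "dy": 0, "dz": 0.1, "rx": 0, "ry": 0, "rz": 0, "hand": 255},
  {"dx": 0, "dy": 0, "dz": 0.2, "rx": 0, "ry": 0, "rz": 0, "hand": 255},
  {"dx": 0, "dy": 0, "dz": 0.3, "rx": 0, "ry": 0, "rz": 0, "hand": 255},
  {"dx": 0, "dy": 0, "dz": 0.4, "rx": 0, "ry": 0, "rz": 0, "hand": 255},
  {"dx": 0, "dy": 0, "dz": 0.5, "rx": 0, "ry": 0, "rz": 0, "hand": 255},
  {"dx": 0, "dy": 0, "dz": 0.6, "rx": 0, "ry": 0, "rz": 0, "hand": 255},
  {"dx": 0, "dy": 0, "dz": 0.7, "rx": 0, "ry": 0, "rz": 0, "hand": 255},
  {"dx": 0, "dy": 0, "dz": 0.7, "rx": 0, "ry": 0, "rz": 0, "hand": 255},
])

```text
time: 12.27
position: [0.5546, -0.1842, 0.111]
tool_rot: [-0.0, 1.0, -0.0, -0.0]
ft_force: [1.7, -1.0, -1.1]
width: 0.409
```

```bash
python3 - <<'E'
from f2 import *
s=sense();P=s['position'];print(P,s['ft_force'],s['tool_rot'])
i,d=camera('scene');W=world('scene',d);meas('scene',i,W,P[2]-.026,P[:2])
print('pred underside',P[2]-.034)
cv2.imwrite('pics/p6.png',cv2.resize(i[160:270,200:340,::-1],(700,550),interpolation=2))
E
```

```text
[ 0.55463028 -0.18422698  0.11100268] [ 1.6558574  -0.96936234 -1.09834842] [-1.33359848e-04  9.99999978e-01 -7.27252594e-05 -1.45037804e-04]
scene disc 857 0.0855 [ 0.5578 -0.1838  0.0637]
scene foot 992 [ 0.5571 -0.1843  0.0673]
pred underside 0.07700268381276831
```

View pics/p6.png

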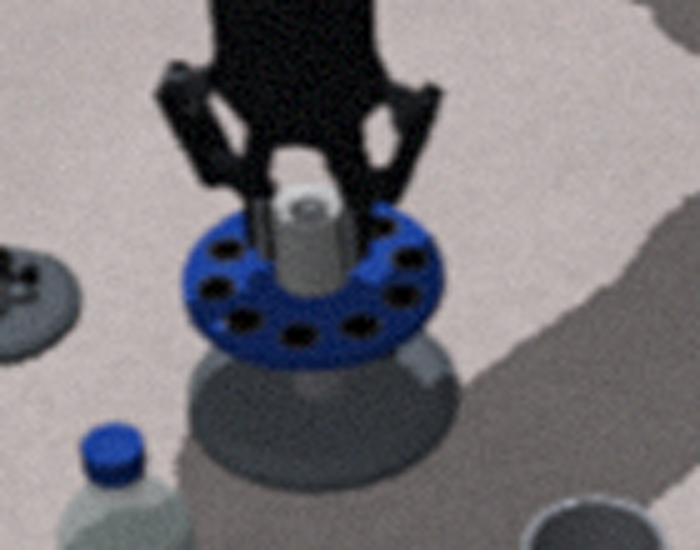

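The sleeve is threaded, and the rod tip shows in the bore at about (310,208) in the crop. The grip height is unchanged. I'll continue.

Emit:
arm_command([
  {"dx": 0, "dy": 0, "dz": 0.1, "rx": 0, "ry": 0, "rz": 0, "hand": 255},
  {"dx": 0, "dy": 0, "dz": 0.2, "rx": 0, "ry": 0, "rz": 0, "hand": 255},
  {"dx": 0, "dy": 0, "dz": 0.3, "rx": 0, "ry": 0, "rz": 0, "hand": 255},
  {"dx": 0, "dy": 0, "dz": 0.4, "rx": 0, "ry": 0, "rz": 0, "hand": 255},
  {"dx": 0, "dy": 0, "dz": 0.5, "rx": 0, "ry": 0, "rz": 0, "hand": 255},
  {"dx": 0, "dy": 0, "dz": 0.6, "rx": 0, "ry": 0, "rz": 0, "hand": 255},
  {"dx": 0, "dy": 0, "dz": 0.7, "rx": 0, "ry": 0, "rz": 0, "hand": 255},
  {"dx": 0, "dy": 0, "dz": 0.8, "rx": 0, "ry": 0, "rz": 0, "hand": 255},
  {"dx": 0, "dy": 0, "dz": 0.9, "rx": 0, "ry": 0, "rz": 0, "hand": 255},
  {"dx": 0, "dy": 0, "dz": 1.0, "rx": 0, "ry": 0, "rz": 0, "hand": 255},
  {"dx": 0, "dy": 0, "dz": 1.1, "rx": 0, "ry": 0, "rz": 0, "hand": 255},
  {"dx": 0, "dy": 0, "dz": 1.2, "rx": 0, "ry": 0, "rz": 0, "hand": 255},
])

```text
time: 13.32
position: [0.5548, -0.1842, 0.0994]
tool_rot: [-0.0, 1.0, -0.0, 0.0]
ft_force: [1.1, 0.8, 1.1]
width: 0.414
```

Emit:
arm_command([
  {"dx": 0, "dy": 0, "dz": 0.1, "rx": 0, "ry": 0, "rz": 0, "hand": 255},
  {"dx": 0, "dy": 0, "dz": 0.2, "rx": 0, "ry": 0, "rz": 0, "hand": 255},
  {"dx": 0, "dy": 0, "dz": 0.3, "rx": 0, "ry": 0, "rz": 0, "hand": 255},
  {"dx": 0, "dy": 0, "dz": 0.3, "rx": 0, "ry": 0, "rz": 0, "hand": 255},
])

```text
time: 13.65
position: [0.5546, -0.1842, 0.096]
tool_rot: [-0.0, 1.0, -0.0, -0.0]
ft_force: [1.6, -2.2, -0.6]
width: 0.415
```

Emit:
arm_command([
  {"dx": 0, "dy": 0, "dz": 0.1, "rx": 0, "ry": 0, "rz": 0, "hand": 255},
  {"dx": 0, "dy": 0, "dz": 0.1, "rx": 0, "ry": 0, "rz": 0, "hand": 255},
])

```text
time: 13.82
position: [0.5545, -0.1842, 0.0947]
tool_rot: [-0.0, 1.0, -0.0, -0.0]
ft_force: [1.6, -0.7, -2.3]
width: 0.41
```

Emit:
arm_command([
  {"dx": 0, "dy": 0, "dz": 0.1, "rx": 0, "ry": 0, "rz": 0, "hand": 255},
  {"dx": 0, "dy": 0, "dz": 0.1, "rx": 0, "ry": 0, "rz": 0, "hand": 255},
])

```text
time: 13.98
position: [0.5543, -0.184, 0.0937]
tool_rot: [-0.0, 1.0, 0.0, -0.0]
ft_force: [1.7, -0.2, -3.3]
width: 0.409
```

Emit:
arm_command([
  {"dx": 0, "dy": 0, "dz": 0.1, "rx": 0, "ry": 0, "rz": 0, "hand": 255},
  {"dx": 0, "dy": 0, "dz": 0.1, "rx": 0, "ry": 0, "rz": 0, "hand": 255},
])

```text
time: 14.15
position: [0.5544, -0.184, 0.0928]
tool_rot: [-0.0, 1.0, 0.0, -0.0]
ft_force: [0.9, 0.5, -4.9]
width: 0.409
```

Emit:
arm_command([
  {"dx": 0, "dy": 0, "dz": 0.1, "rx": 0, "ry": 0, "rz": 0, "hand": 255},
  {"dx": 0, "dy": 0, "dz": 0.1, "rx": 0, "ry": 0, "rz": 0, "hand": 255},
])

```text
time: 14.32
position: [0.5545, -0.1839, 0.0918]
tool_rot: [-0.0, 1.0, 0.0, -0.0]
ft_force: [2.2, 0.2, -5.0]
width: 0.409
```

Emit:
arm_command([
  {"dx": 0, "dy": 0, "dz": 0.1, "rx": 0, "ry": 0, "rz": 0, "hand": 255},
  {"dx": 0, "dy": 0, "dz": 0.1, "rx": 0, "ry": 0, "rz": 0, "hand": 255},
])

```text
time: 14.48
position: [0.5546, -0.184, 0.0911]
tool_rot: [-0.0, 1.0, 0.0, -0.0]
ft_force: [0.6, 0.1, -4.4]
width: 0.405
```

Emit:
arm_command([
  {"dx": 0, "dy": 0, "dz": 0.1, "rx": 0, "ry": 0, "rz": 0, "hand": 255},
  {"dx": 0, "dy": 0, "dz": 0.1, "rx": 0, "ry": 0, "rz": 0, "hand": 255},
  {"dx": 0, "dy": 0, "dz": 0.1, "rx": 0, "ry": 0, "rz": 0, "hand": 255},
])

```text
time: 14.73
position: [0.5548, -0.1844, 0.0907]
tool_rot: [-0.0, 1.0, -0.0, -0.0]
ft_force: [-0.4, -0.0, -3.4]
width: 0.411
```

Emit:
arm_command([
  {"dx": 0, "dy": 0, "dz": 0.1, "rx": 0, "ry": 0, "rz": 0, "hand": 255},
  {"dx": 0, "dy": 0, "dz": 0.1, "rx": 0, "ry": 0, "rz": 0, "hand": 255},
  {"dx": 0, "dy": 0, "dz": 0.1, "rx": 0, "ry": 0, "rz": 0, "hand": 255},
])

```text
time: 14.98
position: [0.555, -0.1844, 0.0903]
tool_rot: [-0.0, 1.0, -0.0, 0.0]
ft_force: [-1.8, 0.5, 2.7]
width: 0.412
```

```bash
python3 - <<'E'
from f2 import *
s=sense();P=s['position'];print(P,s['ft_force'])
i,d=camera('scene');W=world('scene',d);meas('scene',i,W,P[2]-.026,P[:2])
cv2.imwrite('pics/p7.png',cv2.resize(i[165:255,210:320,::-1],(733,600),interpolation=2))
E
```

```text
[ 0.5550233  -0.1844034   0.09026683] [-1.81544336  0.48886026  2.73186715]
scene disc 863 0.0648 [ 0.5581 -0.1847  0.0637]
scene foot 747 [ 0.5588 -0.1846  0.0667]
```

View pics/p7.png

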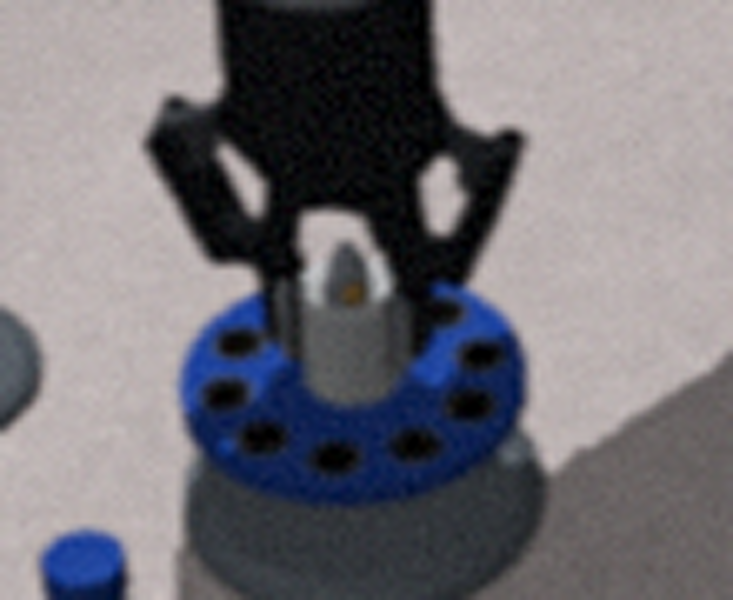

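The brass ball shows at about (350,292) in the crop, at the sleeve's top rim. The force pulled down to -5 N, then turned to +2.7 N on the buffer, which is the click followed by a light touch. I'll push a hair more, ease off and open.

Emit:
arm_command([
  {"dx": 0, "dy": 0, "dz": 0.05, "rx": 0, "ry": 0, "rz": 0, "hand": 255},
  {"dx": 0, "dy": 0, "dz": 0.05, "rx": 0, "ry": 0, "rz": 0, "hand": 255},
  {"dx": 0, "dy": 0, "dz": 0.05, "rx": 0, "ry": 0, "rz": 0, "hand": 255},
])

```text
time: 15.28
position: [0.555, -0.1844, 0.0895]
tool_rot: [-0.0, 1.0, -0.0, 0.0]
ft_force: [-2.1, 0.9, 3.5]
width: 0.408
```

Emit:
arm_command([
  {"dx": 0, "dy": 0, "dz": -0.1, "rx": 0, "ry": 0, "rz": 0, "hand": 255},
  {"dx": 0, "dy": 0, "dz": -0.15, "rx": 0, "ry": 0, "rz": 0, "hand": 255},
  {"dx": 0, "dy": 0, "dz": -0.15, "rx": 0, "ry": 0, "rz": 0, "hand": 255},
])

```text
time: 15.53
position: [0.555, -0.1843, 0.0904]
tool_rot: [-0.0, 1.0, -0.0, 0.0]
ft_force: [-0.4, -1.0, 0.8]
width: 0.414
```

Emit:
arm_command([
  {"dx": 0, "dy": 0, "dz": 0, "rx": 0, "ry": 0, "rz": 0, "hand": 120},
  {"dx": 0, "dy": 0, "dz": 0, "rx": 0, "ry": 0, "rz": 0, "hand": 80},
  {"dx": 0, "dy": 0, "dz": 0, "rx": 0, "ry": 0, "rz": 0, "hand": 60},
  {"dx": 0, "dy": 0, "dz": 0, "rx": 0, "ry": 0, "rz": 0, "hand": 60},
  {"dx": 0, "dy": 0, "dz": 0, "rx": 0, "ry": 0, "rz": 0, "hand": 60},
  {"dx": 0, "dy": 0, "dz": 0, "rx": 0, "ry": 0, "rz": 0, "hand": 60},
])

```text
time: 16.03
position: [0.5548, -0.1842, 0.0904]
tool_rot: [-0.0, 1.0, 0.0, -0.0]
ft_force: [-0.5, 0.3, -0.3]
width: 0.764
```

Emit:
arm_command([
  {"dx": 0, "dy": 0, "dz": -1, "rx": 0, "ry": 0, "rz": 0, "hand": 60},
  {"dx": 0, "dy": 0, "dz": -3, "rx": 0, "ry": 0, "rz": 0, "hand": 60},
  {"dx": 0, "dy": 0, "dz": -6, "rx": 0, "ry": 0, "rz": 0, "hand": 60},
  {"dx": 0, "dy": 0, "dz": -9, "rx": 0, "ry": 0, "rz": 0, "hand": 60},
  {"dx": 0, "dy": 0, "dz": -12, "rx": 0, "ry": 0, "rz": 0, "hand": 60},
  {"dx": 0, "dy": 0, "dz": -15, "rx": 0, "ry": 0, "rz": 0, "hand": 60},
  {"dx": 3, "dy": 3, "dz": -16, "rx": 0, "ry": 0, "rz": 0, "hand": 60},
  {"dx": 6, "dy": 6, "dz": -16, "rx": 0, "ry": 0, "rz": 0, "hand": 60},
  {"dx": 9, "dy": 9, "dz": -16, "rx": 0, "ry": 0, "rz": 0, "hand": 60},
  {"dx": 12, "dy": 12, "dz": -16, "rx": 0, "ry": 0, "rz": 0, "hand": 60},
  {"dx": 14, "dy": 15, "dz": -16, "rx": 0, "ry": 0, "rz": 0, "hand": 60},
  {"dx": 14, "dy": 15, "dz": -16, "rx": 0, "ry": 0, "rz": 0, "hand": 60},
])

```text
time: 17.03
position: [0.4116, -0.0306, 0.251]
tool_rot: [-0.002, 1.0, 0.001, 0.0]
ft_force: [1.5, -0.7, 0.3]
width: 0.766
```

```bash
python3 - <<'E'
from f2 import *
s=sense();print(s['position'],s['ft_force'],s['time'])
i,d=camera('scene');W=world('scene',d);meas('scene',i,W,.064,(.556,-.184))
j,e=camera('top');V=world('top',e);meas('top',j,V,.064,(.556,-.184))
a=cv2.resize(i[180:255,215:315,::-1],(400,300),interpolation=2);b=cv2.resize(j[230:320,330:450,::-1],(400,300),interpolation=2)
cv2.imwrite('pics/p8.png',np.hstack([a,b]))
E
```

```text
[ 0.41160669 -0.03058249  0.25097208] [ 1.47515645 -0.7084566   0.33370178] 17.0333
scene disc 958 0.0648 [ 0.5578 -0.1841  0.0641]
scene foot 713 [ 0.5573 -0.1847  0.0675]
top disc 1913 0.0634 [ 0.5526 -0.184   0.0642]
top foot 96 [ 0.5474 -0.1786  0.0598]
```

View pics/p8.png

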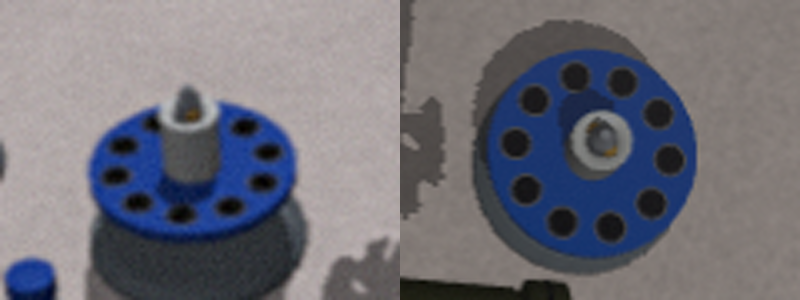

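The wheel is level and free on the rod. Brass shows on both sides of the rod above the sleeve, and the underside is at about 0.0555, the buffer level. I'll hand the job in.

```bash
python3 -c "
from plant import *
print(close_job())"
```

```text
the job is handed in; nothing more can be done
None
```

The small blue wheel is on the larger stand's rod, resting on the buffer with its sleeve under the balls. I released it, backed the gripper away and handed the job in; no verdict is reported.

- **Pushing on:** The balls first resisted at a net 5–6 N (TCP z ≈ 0.142 m), followed by a light drag. Near the end the force swung to a downward pull of about -5 N and came back. A buffer touch of about 5–6 N net followed, which I took as the click. These are readings at the end of each call and never came near the 16 N limit.
- **Last checks:**
  - The wheel looked level and did not sink when I let go.
  - The scene camera put its axis within about 1 mm of the foot's.
  - Its underside is about 0.0555 m up, where I expected the buffer.
  - Brass showed above the sleeve on both sides of the rod.
- **Disagreements:** The two cameras differed by about 4 mm in x, so I relied on differences measured within one camera. The top camera's last foot measurement was useless because the wheel hid the foot.
- **Not checked:** I did not do a pull test on the wheel. I also did not re-measure the bottle, jar and beaker at the end, though the arm felt no contact near them.

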